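# Slide the recipe stand off the hob and hold a bag clip open over its card

### The arm

A 6-joint arm with a two-finger parallel gripper is mounted at the origin on a cart in front of the work surface, level with it; the furniture and walls round the work are solid. World frame = base frame: x ahead of the robot, y to its left, z up, the work surface at z = 0. Lengths are in m, angles in rad, forces in N, time in s.
With the tool pointing down it reaches from about 0.3 to 0.85 m from the base axis. Payload 5.4 kg.
Tool frame: the origin (TCP) lies midway between the tips of the shut fingers; the grasp point (between the pads) lies grasp_offset behind it (grasp_offset is the distance from the TCP to the grasp point, in m); z points along the fingers, y is the line along which they close (so a half turn about z gives the same grasp; the last joint's range is limited). The gripper opens to 85 mm and grips with 20 to 120 N. Pads are 22 mm wide; open, the fingers measure 114 mm over their backs; the gripper's body (76 mm by 85 mm) begins 54 mm behind the grasp point. The pads swing forward as they close: fully open they stand 13 mm farther back than shut.
Start: joints at [-1.446, 0.158, 1.597, -0, 1.386, -0.21], TCP at [0.189, -0.543, 0.231] pointing down, gripper open.
Joint ranges: [-2.91, 2.91], [-0.94, 2.29], [0.18, 2.7], [-1.29, 4.43], [0.17, 2.64], [-3, 3]. Speed limits (rad/s): [2.57, 2.57, 3.14, 3.14, 3.14, 3.14].

### API

Orientations are given as a 3x3 rotation matrix whose columns are the frame's x, y, z axes.
In Python, from workcell import * gives the robot as it stands.
- The arm moves only by the shell command python3 -m inch 'ROWS'. ROWS is JSON, a list of rows, each an object with "gripper": the closure, from 0 (fully open) to 1 (shut); "translation": the shift along the tool's x, y, z in m, a list of three; "twist": the turn, a rotation vector about the tool's x, y, z in degrees, a list of three. In form: [{"gripper": gripper, "translation": [x, y, z], "twist": [rx, ry, rz]}, ...]. A call has 1 to 10 rows; each row shifts and turns the commanded pose from where the row before left it, along the tool's axes as they then stand; what a row does not reach is not made up. A row lasts 1/8 s, in which the tool goes at most 62.5 mm and 10.7 degrees, less where a joint would pass 70% of its speed; a pose out of reach is approached as far as the arm can. A call is refused whole if a number of a shift passes 0.0625 or a number of a turn 10.7, either way. A call with a gripper value outside its range is refused whole. The fingers move at their own pace and stop on an object; the grip force is fixed at half the most. Time passes only in rows, so rows that do not move let the fingers close. It gives the time, the measured TCP pose, the force, the opening and the grip force at its end, in the units of the state.
- sense(): the state, without advancing time (a new reading comes with each control period).
- snapshot(name): name is "scene" or "side" or "wrist"; returns a dict with "img" (384x512x3 uint8, red, green, blue), "z_map" (384x512 float32, m along the optical axis (not along the pixel's ray), 0 where there is no reading), "fx", "fy", "cx", "cy" (pixels), "k1" (the pictures are not rectified: a ray, as slopes to the right and down, at radius r is drawn at 1 + k1 r^2 times it, then the intrinsics apply), "R" (3x3) and "t" (3): a world point X has camera coordinates R X + t; the wrist camera has in their place "mount" (4x4, takes a point from camera to tool coordinates, whose origin is the TCP and whose axes are the flange's). Camera axes: x right, y down, z forward; pixel columns grow to the right and rows downward; lengths in m; the calibration is good to about 2 mm. A picture is of the moment at which its call begins: read the wrist's pose just before it.
- finish_job(): hands the job in; it is judged then, once.
The state is a dict: "clock": time; "qpos": joint angles; "qd": joint speeds; "effort": joint torques, N m; "tool_pos": TCP position; "eef_rot": TCP orientation; "ft_force": force on the tool from outside, world axes, zero at the start; "ft_torque": the same for the moment, N m; "opening": finger opening in m; "grasp_force": force on a finger pad.
Only numpy, scipy, OpenCV 4.12 (cv2) and the standard library are available. Lean on these libraries where they do the work, as an engineer would, in place of code of your own. Each camera call takes 0.05 s, during which the arm holds its last target. There are 200 camera calls.

### The job

The recipe stand was left on the hob: first slide it across the surface, without lifting or tipping it, until it stands wholly on the round blue mat. Then squeeze the red spring clip on the grey rack open, take it off and bring it down astride the middle of the card's top edge, held wide open with one jaw about a centimetre down on each side and touching neither the card nor the stand. Finish while holding it squeezed open like that; do not let it close or let go, and leave the other things where they are.

Things in the scene. Friction and masses are not known exactly. Their poses are not given: they have to be found in the camera images.
- stand: Loose recipe stand, about 0.5 kg: pale wooden block 60 (x) x 150 (y) x 30 (z) mm, a stiff white card with a green band fixed upright in the middle of its top. Card 3 mm thick (x), 100 mm wide (y), top edge 92 mm above the underside. Origin: centre of the underside; x is the card's normal, y along block and card, z up. Starts on the hob glass; friction about 0.6.
- card_top (a point): Middle of the card's top edge; axes as the stand's (x through the card, y along the edge, z up).
- mat: Round blue mat, 220 mm in diameter, on the worktop left of the hob (+y), fixed; practically flush (1 mm), nothing catches on it. Origin: its centre. Between stand and mat the hob glass ends at world y = -0.197; its top is 5.4 mm above the worktop, a small step down that the stand slides over easily.
- rack: Fixed grey clip rack: block 50 (x) x 120 (y) x 30 (z) mm with an upright steel fin, 3 mm thick (x), 110 mm long (y), along its middle up to 50 mm above the worktop. Origin: centre of the underside.
- clip: Red spring clip like a large clothes peg, 34 mm wide (y), 82 mm high, 40 g. At the start upright astride the rack's fin, clamping it, tails up, tips 30 mm above the worktop. Origin: midway between the jaw tips, at their underside; x: direction in which jaws and tails move, y width, z up. Hinge 38 mm above the origin. This body is the -x half: it leans by half the opening angle when squeezed.
- clip_tails (a point): Place to squeeze, fingers closing along the clip's x: middle between the tails, 28 mm above the hinge, 66 mm above the jaw tips' underside. Clamped on the fin the tails flare upward, about 22 mm over their outsides at the hinge, 41 mm at the top, 34 mm here. Fully squeezed they meet a firm stop, outer faces parallel, 22 mm apart.
- tip_a (a point): Inner edge of the jaw tip on the clip's -x side, 2.5 mm above the jaw's underside, middle of its width.
- tip_b (a point): Inner edge of the jaw tip on the clip's +x side, likewise.
- clip_lever (a joint): Opening angle of the clip (rad): 0 clamped on the 3 mm fin (gape 3 mm), -0.08 shut, 0.435 fully open at the stop (gape 18 mm), nearly linear. Squeezing the tails together opens the jaws: about 5 N starts it, about 10 N holds it at the stop, 30 N does no harm.
- mug_1: Orange mug, 81x113x101 mm, at the back under the wall cupboard; leave alone. Origin: centre of the underside.
- tin_1: Food tin, 76 mm in diameter, 110 mm high, behind the mat; leave alone. Origin: centre of the underside.
- spice_jar_1: Spice jar with yellow cap, 42 mm in diameter, 96 mm high, behind the mat; leave alone. Origin: centre of the underside.

How it is judged:
On the way, in this order (a step that is already met when the one before it is completed fails the run):
1. the stand stands wholly on the mat (horizontal distance between stand and mat below 0.03 m and height (world z) of stand below 0.003 m and angle between stand's own z axis and vertical below 0.05 rad and linear speed of stand below 0.03 m/s), for 0.2 s.
2. the clip is held squeezed open, off the rack (value of joint clip_lever above 0.25 rad and contact force between the fingers and clip above 1 N and z of tip_a in the frame of rack above 0.056 m and contact force between clip and rack below 0.05 N), for 0.2 s.
At the end, for the whole second after the job is handed in: Stand at rest on the mat (centres within 30 mm); the fingers hold the clip still and open (joint above 0.30 rad), a jaw tip on each side of the card, 5 to 22 mm below its top edge and within 25 mm of its middle, touching neither stand nor rack (horizontal distance between stand and mat below 0.03 m and height (world z) of stand below 0.003 m and angle between stand's own z axis and vertical below 0.05 rad and linear speed of stand below 0.01 m/s and value of joint clip_lever above 0.3 rad and ((x of tip_a in the frame of card_top below -0.003 m and x of tip_b in the frame of card_top above 0.003 m) or (x of tip_b in the frame of card_top below -0.003 m and x of tip_a in the frame of card_top above 0.003 m)) and z of tip_a in the frame of card_top between -0.022 and -0.005 m and y of tip_a in the frame of card_top between -0.025 and 0.025 m and z of tip_b in the frame of card_top between -0.022 and -0.005 m and y of tip_b in the frame of card_top between -0.025 and 0.025 m and contact force between the fingers and clip above 2 N and contact force between clip and stand below 0.2 N and contact force between clip and rack below 0.05 N and linear speed of clip below 0.02 m/s); the arm keeps its last pose, push and grip.
It fails at once if the stand is lifted or tipped (height (world z) of stand above 0.02 m or angle between stand's own z axis and vertical above 0.25 rad).
It fails at once if one of the other things is disturbed (distance of any of mug_1, tin_1, spice_jar_1 from where it was at the start of the episode above 0.02 m).
It also fails if it takes over 67 s, if anything falls off the work surface, if the arm or the gripper's body presses on something with over 40 N, if the wrist force passes 120 N, or if a joint passes its speed limit or range.

## Working session

There is one attempt and no reset: what is moved stays moved. The work goes in short steps, Python scripts to look and compute and a shell command to move; the robot and the scene stay as the last step left them, time stands still between calls to the robot, and variables do not carry over. Pictures are saved under pics/ and viewed, at most 10 in all, crops included, and the job is handed in when it is done.

```bash
ls; mkdir -p pics; cat > h.py <<'E'
from workcell import *
import numpy as np, cv2
def save(s,n):
    cv2.imwrite('pics/'+n+'.png',cv2.cvtColor(s['img'],cv2.COLOR_RGB2BGR))
def cloud(s,st=None):
    h,w=s['z_map'].shape
    u,v=np.meshgrid(np.arange(w,dtype=float),np.arange(h,dtype=float))
    xd=(u-s['cx'])/s['fx'];yd=(v-s['cy'])/s['fy'];x,y=xd.copy(),yd.copy()
    for _ in range(15):
        f=1+s['k1']*(x*x+y*y);x,y=xd/f,yd/f
    z=s['z_map'];P=np.stack([x*z,y*z,z],-1)
    if 'mount' in s:
        M=np.array(s['mount']);P=P@M[:3,:3].T+M[:3,3]
        P=P@np.array(st['eef_rot']).T+np.array(st['tool_pos'])
    else:
        P=(P-np.array(s['t']))@np.array(s['R'])
    P[z<=0]=np.nan
    return P
E
python3 - <<'E'
from h import *
st=sense();print({k:np.round(v,3).tolist() for k,v in st.items()})
a=snapshot('scene');b=snapshot('side')
save(a,'scene');save(b,'side')
np.savez('s0.npz',a=cloud(a),b=cloud(b),ai=a['img'],bi=b['img'])
im=np.hstack([a['img'],b['img']]);im=cv2.resize(im,(800,300));cv2.imwrite('pics/both.png',im[:,:,::-1])
print(grasp_offset if 'grasp_offset' in globals() else '')
E
```

```text
pics
{'clock': 0.0, 'qpos': [-1.446, 0.159, 1.598, -0.0, 1.386, -0.21], 'qd': [-0.0, 0.001, -0.001, 0.0, 0.002, -0.0], 'effort': [-0.002, -39.6, -33.143, -0.0, 0.008, -0.0], 'tool_pos': [0.189, -0.542, 0.23], 'eef_rot': [[0.944, 0.329, -0.0], [0.329, -0.944, 0.002], [0.0, -0.002, -1.0]], 'ft_force': [0.302, 0.747, -0.575], 'ft_torque': [-0.008, 0.029, 0.069], 'grasp_force': 0.0, 'opening': 0.086}
0.0187
```

View pics/scene.png

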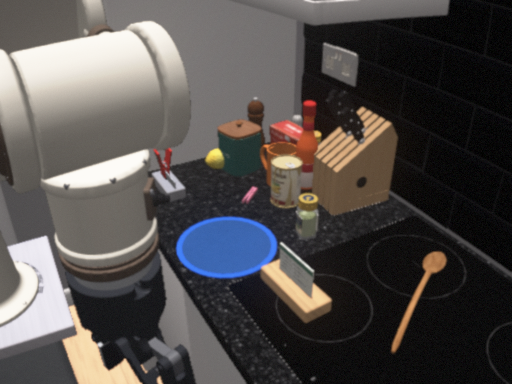

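View pics/side.png

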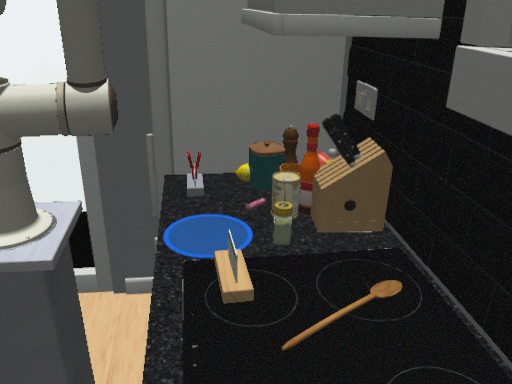

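The scene view shows the stand at about (296,288), the mat centre at (227,247), and the rack with the red clip at (168,175). In the side view they are at (234,275), (208,235) and (195,180). Next I measure them from depth.

```bash
cat > m.py <<'E'
from h import *
d=np.load('s0.npz')
def rep(n,Q,ij=False):
    Q=Q[~np.isnan(Q[:,0])]
    if len(Q)<5: print(n,len(Q));return
    print(n,len(Q),'med',np.median(Q,0).round(4),'lo',np.percentile(Q,2,axis=0).round(3),'hi',np.percentile(Q,98,axis=0).round(3))
for c in 'ab':
    P=d[c];I=d[c+'i'];H=cv2.cvtColor(I,cv2.COLOR_RGB2HSV);h,s,v=[H[...,k].astype(int) for k in range(3)]
    r=np.where
    blue=(h>100)&(h<125)&(s>150)&(v>80); 
    m=blue&(abs(P[...,2])<.02); rep(c+' mat',P[m])
    if m.any():
        e=cv2.minEnclosingCircle(P[m][:,:2].astype(np.float32)); print(e)
    red=((h<6)|(h>174))&(s>130)&(v>60)
    box=(slice(130,215),slice(140,215))
    k=np.zeros_like(red);k[box]=True
    rep(c+' clip',P[red&k]); Q=P[red&k]; 
    for z0 in np.arange(.03,.12,.01): rep(f'  z{z0:.2f}',Q[(Q[:,2]>z0)&(Q[:,2]<z0+.01)])
    g=(s<60)&(v>90)&k&(P[...,2]>.024)&(P[...,2]<.035)&(P[...,0]<.8); rep(c+' racktop',P[g])
    w=P[...,1]
    st=(P[...,1]<-.12)&(P[...,1]>-.5)&(P[...,0]>.25)&(P[...,0]<.6)
    top=st&(P[...,2]>.028)&(P[...,2]<.042); rep(c+' blocktop',P[top])
    if top.sum()>5: print(cv2.minAreaRect(P[top][:,:2].astype(np.float32)))
    card=st&(P[...,2]>.05)&(P[...,2]<.11); rep(c+' card',P[card])
    Q=P[card]
    if len(Q)>9:
        print(' line',np.polyfit(Q[:,1],Q[:,0],1))
    t=(P[...,2]>.06)&(P[...,2]<.12)&(P[...,0]<.62)&(P[...,0]>.3)&(P[...,1]>-.2)&(P[...,1]<.45)
    k2=np.zeros_like(red);k2[150:245,268:325]=True
    rep(c+' tin/jar',P[k2&(P[...,2]>.05)&(P[...,2]<.12)])
E
python3 m.py
```

```text
a mat 4979 med [ 5.004e-01 -8.440e-02  3.000e-04] lo [ 0.405 -0.177 -0.002] hi [0.605 0.025 0.003]
((0.5043430328369141, -0.07439534366130829), 0.11583738774061203)
a clip 150 med [0.4863 0.2197 0.0832] lo [0.46  0.209 0.047] hi [0.496 0.24  0.11 ]
  z0.03 0
  z0.04 7 med [0.473  0.2195 0.0474] lo [0.472 0.215 0.043] hi [0.482 0.232 0.05 ]
  z0.05 16 med [0.4783 0.2214 0.0551] lo [0.471 0.214 0.051] hi [0.485 0.236 0.059]
  z0.06 17 med [0.4743 0.2151 0.064 ] lo [0.47  0.209 0.06 ] hi [0.489 0.225 0.069]
  z0.07 27 med [0.4863 0.2189 0.0751] lo [0.467 0.212 0.07 ] hi [0.49  0.238 0.079]
  z0.08 22 med [0.4891 0.2199 0.0851] lo [0.465 0.211 0.08 ] hi [0.491 0.238 0.089]
  z0.09 21 med [0.4913 0.2235 0.0962] lo [0.463 0.212 0.091] hi [0.494 0.24  0.1  ]
  z0.10 34 med [0.4927 0.2194 0.1071] lo [0.46  0.209 0.101] hi [0.498 0.238 0.11 ]
  z0.11 6 med [0.4614 0.223  0.1104] lo [0.46  0.214 0.11 ] hi [0.464 0.238 0.111]
a racktop 549 med [0.4885 0.2238 0.0297] lo [0.455 0.151 0.025] hi [0.679 0.376 0.035]
a blocktop 1365 med [ 0.5335 -0.3105  0.0346] lo [ 0.512 -0.361  0.029] hi [ 0.573 -
[... 993 characters left out ...]
0.237 0.09 ]
  z0.09 15 med [0.4665 0.218  0.0932] lo [0.461 0.211 0.09 ] hi [0.492 0.241 0.099]
  z0.10 27 med [0.4902 0.2233 0.1071] lo [0.458 0.21  0.102] hi [0.497 0.245 0.11 ]
  z0.11 2
b racktop 356 med [0.4725 0.2397 0.0297] lo [0.338 0.153 0.025] hi [0.539 0.379 0.034]
b blocktop 1171 med [ 0.5391 -0.3094  0.0364] lo [ 0.513 -0.361  0.03 ] hi [ 0.573 -0.218  0.039]
((0.5434362292289734, -0.28721827268600464), (0.06046687811613083, 0.15277719497680664), 2.8301808834075928)
b card 229 med [ 0.543  -0.3022  0.0805] lo [ 0.54  -0.336  0.051] hi [ 0.548 -0.237  0.1  ]
 line [-0.06176878  0.52481784]
b tin/jar 2685 med [0.7319 0.0014 0.0848] lo [ 0.661 -0.149  0.052] hi [0.881 0.367 0.118]
```

```bash
cat > plan.py <<'E'
# usage: plan.py x y z yaw tilt  -> shift/turn in current tool axes. yaw=0: tool y=+X world, tool x=+Y
import sys
from h import *
from scipy.spatial.transform import Rotation as Ro
x,y,z,yaw,tilt=map(float,sys.argv[1:6])
st=sense();R=np.array(st['eef_rot']);p=np.array(st['tool_pos'])
B=np.array([[0,1,0],[1,0,0],[0,0,-1.]])
T=(Ro.from_euler('z',yaw,degrees=True)*Ro.from_euler('x',tilt,degrees=True)).as_matrix()@B
d=np.array([x,y,z])-p
print('pos',p.round(4),'z',R[:,2].round(3),'yaxis',R[:,1].round(3),'q',np.round(st['qpos'],2),'t',round(st['clock'],2),'F',np.round(st['ft_force'],1),'open',round(st['opening'],4),'grip',round(st['grasp_force'],1))
print('turn deg (tool)',np.degrees(Ro.from_matrix(R.T@T).as_rotvec()).round(2))
print('shift now axes',(R.T@d).round(4),' after-turn axes',(T.T@d).round(4))
E
python3 -m inch '[{"gripper":0.5,"translation":[0,0,0],"twist":[0,0,-10.6]},{"gripper":0.5,"translation":[0,0,0],"twist":[0,0,-10.6]},{"gripper":0.5,"translation":[0,0,0],"twist":[0,0,-10.6]},{"gripper":0.5,"translation":[0,0,0],"twist":[0,0,-10.6]},{"gripper":0.5,"translation":[0,0,0],"twist":[0,0,-10.6]},{"gripper":0.5,"translation":[0,0,0],"twist":[0,0,-10.6]},{"gripper":0.5,"translation":[0,0,0],"twist":[0,0,-10.6]}]'
python3 plan.py 0.548 -0.42 0.12 3.6 20
python3 - <<'E'
from h import *
d=np.load('s0.npz')
for c,px in (('a',[(395,345),(410,305),(435,262)]),('b',[(287,346),(340,315),(388,290)])):
    for u,v in px: print(c,u,v,d[c][v,u].round(3))
E
```

```text
clock: 0.98
tool_pos: [0.1889, -0.5427, 0.2307]
eef_rot: [[-0.065, 0.998, -0.0], [0.998, 0.065, 0.001], [0.001, -0.0, -1.0]]
ft_force: [-0.7, -1.0, 0.2]
opening: 0.0427
grasp_force: 0.0
pos [ 0.1889 -0.5427  0.2307] z [-0.     0.001 -1.   ] yaxis [ 0.998  0.065 -0.   ] q [-1.45  0.16  1.6  -0.    1.39 -1.51] t 0.97 F [-0.7 -1.   0.2] open 0.0427 grip 0.0
turn deg (tool) [-0.03 19.93  0.13]
shift now axes [0.0989 0.3664 0.1108]  after-turn axes [0.056  0.3661 0.1382]
a 395 345 [ 0.614 -0.492  0.017]
a 410 305 [ 0.704 -0.435  0.019]
a 435 262 [ 0.849 -0.364  0.011]
b 287 346 [ 0.613 -0.495  0.015]
b 340 315 [ 0.725 -0.43   0.016]
b 388 290 [ 0.845 -0.366  0.014]
```

```bash
python3 -m inch '[{"gripper":0.5,"translation":[0,0.04,0],"twist":[0,10,0]},{"gripper":0.5,"translation":[0,0.046,0],"twist":[0,10,0]},{"gripper":0.5,"translation":[0,0.047,0],"twist":[0,0,0]},{"gripper":0.5,"translation":[0,0.047,0],"twist":[0,0,0]},{"gripper":0.5,"translation":[0,0.047,0.03],"twist":[0,0,0]},{"gripper":0.5,"translation":[0,0.047,0.03],"twist":[0,0,0]},{"gripper":0.5,"translation":[0.028,0.047,0.039],"twist":[0,0,0]},{"gripper":0.5,"translation":[0.028,0.045,0.039],"twist":[0,0,0]},{"gripper":0.5,"translation":[0,0,0],"twist":[0,0,0]}]'
python3 plan.py 0.548 -0.39 0.016 3.6 20
```

```text
clock: 2.1
tool_pos: [0.5446, -0.4213, 0.1201]
eef_rot: [[-0.06, 0.998, -0.026], [0.935, 0.065, 0.347], [0.348, -0.003, -0.937]]
ft_force: [-0.7, -0.4, -0.0]
opening: 0.0425
grasp_force: 0.0
pos [ 0.5446 -0.4213  0.1201] z [-0.026  0.347 -0.937] yaxis [ 0.998  0.065 -0.003] q [-0.92  0.75  1.07  0.19  1.62 -1.  ] t 2.1 F [-0.7 -0.4 -0. ] open 0.0425 grip 0.0
turn deg (tool) [-0.22 -0.38  0.04]
shift now axes [-0.0072  0.0058  0.1084]  after-turn axes [-0.0065  0.0054  0.1085]
```

```bash
python3 -m inch '[{"gripper":0.5,"translation":[-0.008,0.006,0.03],"twist":[0,0,0]},{"gripper":0.5,"translation":[0,0,0.03],"twist":[0,0,0]},{"gripper":0.5,"translation":[0,0,0.03],"twist":[0,0,0]},{"gripper":0.5,"translation":[0,0,0.022],"twist":[0,0,0]},{"gripper":0.5,"translation":[0,0,0],"twist":[0,0,0]}]'
python3 plan.py 0.506 -0.161 0.012 3.6 20
python3 - <<'E'
from h import *
a=snapshot('scene'); save(a,'p1')
cv2.imwrite('pics/p1c.png',cv2.resize(a['img'][200:384,180:400],None,fx=2.5,fy=2.5)[:,:,::-1])
E
```

```text
clock: 2.72
tool_pos: [0.546, -0.3947, 0.0142]
eef_rot: [[-0.054, 0.998, -0.023], [0.937, 0.059, 0.344], [0.345, -0.003, -0.939]]
ft_force: [-0.3, -0.4, 0.5]
opening: 0.0425
grasp_force: 0.0
pos [ 0.546  -0.3947  0.0142] z [-0.023  0.344 -0.939] yaxis [ 0.998  0.059 -0.003] q [-0.9   0.82  1.17  0.2   1.44 -1.01] t 2.73 F [-0.3 -0.4  0.5] open 0.0425 grip 0.0
turn deg (tool) [-0.06 -0.18 -0.26]
shift now axes [ 0.2204 -0.0262  0.0834]  after-turn axes [ 0.2208 -0.0253  0.0827]
```

View pics/p1c.png

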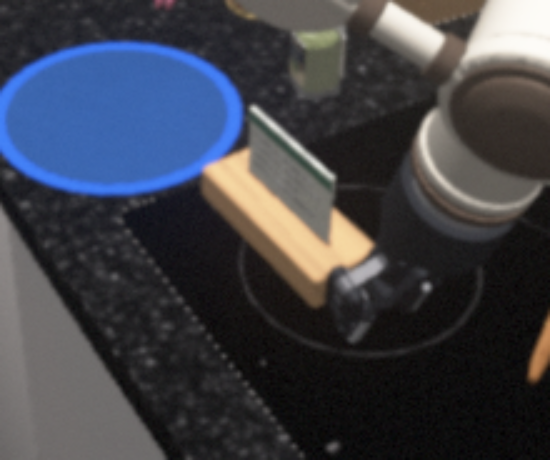

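```bash
python3 -m inch '[{"gripper":0.5,"translation":[0.014,-0.0014,0.0052],"twist":[0,0,0]},{"gripper":0.5,"translation":[0.014,-0.0014,0.0052],"twist":[0,0,0]},{"gripper":0.5,"translation":[0.014,-0.0014,0.0052],"twist":[0,0,0]},{"gripper":0.5,"translation":[0.014,-0.0014,0.0052],"twist":[0,0,0]},{"gripper":0.5,"translation":[0.014,-0.0014,0.0052],"twist":[0,0,0]},{"gripper":0.5,"translation":[0.014,-0.0014,0.0052],"twist":[0,0,0]},{"gripper":0.5,"translation":[0.014,-0.0014,0.0052],"twist":[0,0,0]},{"gripper":0.5,"translation":[0.014,-0.0014,0.0052],"twist":[0,0,0]}]'
cat > stand.py <<'E'
from h import *
for c in ('scene','side'):
    P=cloud(snapshot(c))
    st=(P[...,1]<.03)&(P[...,1]>-.4)&(P[...,0]>.4)&(P[...,0]<.62)
    I=None
    for n,lo,hi in (('top',.026,.04),('card',.05,.086),('edge',.086,.11)):
        m=st&(P[...,2]>lo)&(P[...,2]<hi)
        cc,lab,sts,_=cv2.connectedComponentsWithStats(m.astype(np.uint8))
        for i in np.argsort(-sts[1:,4])[:2]+1:
            Q=P[lab==i]
            if len(Q)<30: continue
            print(c,n,len(Q),'lo',np.percentile(Q,1,axis=0).round(3),'hi',np.percentile(Q,99,axis=0).round(3),'med',np.median(Q,0).round(3),'slope',np.polyfit(Q[:,1],Q[:,0],1).round(3),cv2.minAreaRect(Q[:,:2].astype(np.float32)) if n=='top' else '')
E
python3 stand.py;python3 plan.py 0.510 -0.158 0.012 3.6 20
```

```text
clock: 3.78
tool_pos: [0.5308, -0.2798, 0.0178]
eef_rot: [[-0.056, 0.998, -0.015], [0.94, 0.058, 0.336], [0.336, 0.004, -0.942]]
ft_force: [0.8, -6.7, 4.1]
opening: 0.0425
grasp_force: 3.2
scene top 628 lo [ 0.497 -0.24   0.027] hi [ 0.533 -0.126  0.039] med [ 0.512 -0.179  0.034] slope [0.003 0.514] ((0.5173563361167908, -0.18390247225761414), (0.04015481099486351, 0.12202738970518112), 0.12213238328695297)
scene top 50 lo [ 0.552 -0.298  0.026] hi [ 0.56  -0.274  0.04 ] med [ 0.554 -0.288  0.033] slope [-0.124  0.519] ((0.5537311434745789, -0.2860300540924072), (0.006855667568743229, 0.025844871997833252), 15.523755073547363)
scene card 422 lo [ 0.526 -0.247  0.05 ] hi [ 0.534 -0.15   0.086] med [ 0.53  -0.202  0.068] slope [-0.057  0.518] 
scene card 235 lo [ 0.474 -0.322  0.053] hi [ 0.516 -0.292  0.086] med [ 0.502 -0.31   0.074] slope [-0.118  0.461] 
scene edge 189 lo [ 0.525 -0.246  0.086] hi [ 0.534 -0.147  0.099] med [ 0.53  -0.2    0.093] slope [-0.058  0.518] 
scene edge 114 lo [ 0.466 -0.33   0.086] hi [ 0.508 -0.298  0.11 ] med [ 0.473 -0.321  0.101] slope [0.412 0.608]
[... 493 characters left out ...]
515 -0.288  0.085] med [ 0.496 -0.306  0.072] slope [-0.044  0.482] 
side card 222 lo [ 0.55  -0.317  0.052] hi [ 0.589 -0.281  0.086] med [ 0.571 -0.302  0.072] slope [0.076 0.592] 
side edge 245 lo [ 0.499 -0.331  0.086] hi [ 0.563 -0.301  0.11 ] med [ 0.53  -0.319  0.1  ] slope [0.256 0.612] 
side edge 105 lo [ 0.576 -0.319  0.087] hi [ 0.597 -0.288  0.11 ] med [ 0.585 -0.312  0.1  ] slope [-0.542  0.417] 
pos [ 0.5296 -0.2767  0.0167] z [-0.019  0.341 -0.94 ] yaxis [0.998 0.06  0.001] q [-0.8   0.62  1.49  0.23  1.31 -0.95] t 3.88 F [-0.2  0.   0.4] open 0.0426 grip 0.0
turn deg (tool) [ 0.13  0.04 -0.14]
shift now axes [ 0.1109 -0.0125  0.0453]  after-turn axes [ 0.1109 -0.0122  0.0454]
```

```bash
python3 -m inch '[{"gripper":0.5,"translation":[0.0125,-0.002,0.0049],"twist":[0,0,0]},{"gripper":0.5,"translation":[0.0125,-0.002,0.0049],"twist":[0,0,0]},{"gripper":0.5,"translation":[0.0125,-0.002,0.0049],"twist":[0,0,0]},{"gripper":0.5,"translation":[0.0125,-0.002,0.0049],"twist":[0,0,0]},{"gripper":0.5,"translation":[0.0125,-0.002,0.0049],"twist":[0,0,0]},{"gripper":0.5,"translation":[0.0125,-0.002,0.0049],"twist":[0,0,0]},{"gripper":0.5,"translation":[0.0125,-0.002,0.0049],"twist":[0,0,0]},{"gripper":0.5,"translation":[0.0125,-0.002,0.0049],"twist":[0,0,0]},{"gripper":0.5,"translation":[0.0125,-0.002,0.0049],"twist":[0,0,0]},{"gripper":0.5,"translation":[0,0,0],"twist":[0,0,0]}]'
python3 stand.py;python3 plan.py 0.505 -0.156 0.012 3.6 20
```

```text
clock: 5.12
tool_pos: [0.5037, -0.1562, 0.0126]
eef_rot: [[-0.056, 0.998, -0.021], [0.938, 0.06, 0.343], [0.343, -0.0, -0.939]]
ft_force: [0.2, 0.4, -0.8]
opening: 0.043
grasp_force: 0.0
scene top 355 lo [ 0.476 -0.091  0.026] hi [ 0.507 -0.002  0.039] med [ 0.492 -0.047  0.03 ] slope [-0.026  0.491] ((0.49136877059936523, -0.04791370406746864), (0.09965809434652328, 0.036141395568847656), 87.61376953125)
scene top 59 lo [ 0.521 -0.177  0.026] hi [ 0.538 -0.136  0.04 ] med [ 0.527 -0.16   0.031] slope [-0.05  0.52] ((0.5293463468551636, -0.1565195918083191), (0.016654033213853836, 0.040026236325502396), 7.272290229797363)
scene card 273 lo [ 0.502 -0.114  0.051] hi [ 0.508 -0.023  0.085] med [ 0.505 -0.07   0.069] slope [-0.05   0.502] 
scene card 262 lo [ 0.445 -0.203  0.052] hi [ 0.492 -0.168  0.085] med [ 0.475 -0.187  0.072] slope [0.012 0.473] 
scene edge 275 lo [ 0.439 -0.212  0.087] hi [ 0.527 -0.181  0.11 ] med [ 0.467 -0.202  0.101] slope [-1.717  0.124] 
scene edge 85 lo [ 0.502 -0.115  0.086] hi [ 0.509 -0.024  0.093] med [ 0.506 -0.073  0.09 ] slope [-0.047  0.502] 
side top 213 lo [ 0.485 -0.174  0.027] hi [ 0.539 -0.102  0.04 ] med [ 0.509 -0.136  0.032] slope [-0.254  0.476] ((0.508188784122467, -0.13974842429161072), (0.04850557819008827, 0.07911819219589233), 12.663802146911621)
side card 419 lo [ 0.448 -0.2    0.052] hi [ 0.563 -0.165  0.086] med [ 0.5   -0.186  0.07 ] slope [0.967 0.684] 
side edge 334 lo [ 0.47  -0.211  0.087] hi [ 0.571 -0.187  0.11 ] med [ 0.521 -0.199  0.101] slope [3.144 1.15 ] 
side edge 94 lo [ 0.439 -0.207  0.087] hi [ 0.462 -0.191  0.11 ] med [ 0.45  -0.2    0.101] slope [0.857 0.621] 
pos [ 0.5034 -0.1566  0.0121] z [-0.022  0.343 -0.939] yaxis [ 0.998  0.06  -0.001] q [-0.68  0.46  1.75  0.27  1.2  -0.88] t 5.22 F [ 0.3 -0.4 -0.5] open 0.0429 grip 0.0
turn deg (tool) [-0.01 -0.11 -0.2 ]
shift now axes [0.0004 0.0017 0.0002]  after-turn axes [0.0004 0.0017 0.0002]
```

```bash
python3 -m inch '[{"gripper":0.5,"translation":[-0.015,0,-0.01],"twist":[0,0,0]},{"gripper":0.4,"translation":[-0.015,0,-0.03],"twist":[0,0,0]},{"gripper":0.2,"translation":[0,0,-0.06],"twist":[0,0,0]},{"gripper":0,"translation":[0,0,-0.06],"twist":[0,0,0]},{"gripper":0,"translation":[0,0,-0.06],"twist":[0,-10,0]},{"gripper":0,"translation":[0,0,-0.03],"twist":[0,-10,0]}]'
python3 plan.py 0.478 0.225 0.21 0 0
python3 - <<'E'
from h import *
d=np.load('s0.npz')
for c in 'ab':
    P=d[c];I=d[c+'i'];H=cv2.cvtColor(I,cv2.COLOR_RGB2HSV)
    m=(P[...,2]>.025)&(P[...,2]<.055)&(H[...,1]<90)&(P[...,0]>.42)&(P[...,0]<.55)&(P[...,1]>.13)&(P[...,1]<.33)
    Q=P[m];print(c,len(Q),cv2.minAreaRect(Q[:,:2].astype(np.float32)))
    Q=Q[Q[:,2]>.035];print('fin',len(Q),np.percentile(Q,[2,50,98],axis=0).round(3).tolist(),np.polyfit(Q[:,1],Q[:,0],1))
E
```

```text
clock: 5.98
tool_pos: [0.5114, -0.2703, 0.2433]
eef_rot: [[-0.055, 0.998, 0.006], [0.998, 0.055, -0.01], [-0.01, 0.005, -1.0]]
ft_force: [0.3, 0.0, -0.8]
opening: 0.0854
grasp_force: 0.0
pos [ 0.5114 -0.2703  0.2433] z [ 0.006 -0.01  -1.   ] yaxis [0.998 0.055 0.005] q [-0.69  0.15  1.58 -0.    1.4  -0.75] t 5.97 F [ 0.3  0.  -0.8] open 0.0854 grip 0.0
turn deg (tool) [0.3  0.57 3.18]
shift now axes [ 0.4967 -0.0061  0.0283]  after-turn axes [ 0.4953 -0.0334  0.0333]
a 445 ((0.47934621572494507, 0.20866701006889343), (0.05050275847315788, 0.12674447894096375), 0.8971042633056641)
fin 82 [[0.472, 0.155, 0.035], [0.479, 0.197, 0.045], [0.487, 0.241, 0.053]] [-0.02639731  0.48430478]
b 253 ((0.4785763621330261, 0.208419069647789), (0.12284404784440994, 0.047565340995788574), 89.8377914428711)
fin 26 [[0.47, 0.15, 0.035], [0.477, 0.194, 0.048], [0.48, 0.25, 0.051]] [-0.02274162  0.48115324]
```

```bash
python3 -m inch '[{"gripper":0,"translation":[0.055,-0.001,0],"twist":[0,0.5,3]},{"gripper":0,"translation":[0.055,-0.005,0],"twist":[0,0,0]},{"gripper":0,"translation":[0.055,-0.005,0],"twist":[0,0,0]},{"gripper":0,"translation":[0.055,-0.005,0],"twist":[0,0,0]},{"gripper":0,"translation":[0.055,-0.005,0],"twist":[0,0,0]},{"gripper":0,"translation":[0.055,-0.005,0],"twist":[0,0,0]},{"gripper":0,"translation":[0.055,-0.005,0.01],"twist":[0,0,0]},{"gripper":0,"translation":[0.055,-0.002,0.01],"twist":[0,0,0]},{"gripper":0,"translation":[0.055,0,0.012],"twist":[0,0,0]},{"gripper":0,"translation":[0,0,0],"twist":[0,0,0]}]'
python3 plan.py 0.478 0.225 0.21 0 0
cat > clip.py <<'E'
from h import *
for c in ('scene','side','wrist'):
    st=sense();s=snapshot(c);P=cloud(s,st);H=cv2.cvtColor(s['img'],cv2.COLOR_RGB2HSV).astype(int)
    if c=='wrist': save(s,'w1')
    m=((H[...,0]<8)|(H[...,0]>173))&(H[...,1]>120)&(H[...,2]>50)&(P[...,0]>.4)&(P[...,0]<.56)&(P[...,1]>.13)&(P[...,1]<.33)&(P[...,2]<.16)
    Q=P[m];print(c,len(Q))
    if len(Q)>20:
        print(np.percentile(Q,[1,50,99],axis=0).round(3).tolist())
        T=Q[Q[:,2]>.1]
        if len(T)>10: print('tail tops',len(T),cv2.minAreaRect(T[:,:2].astype(np.float32)))
    m=(P[...,2]>.024)&(P[...,2]<.036)&(H[...,1]<90)&(P[...,0]>.43)&(P[...,0]<.53)&(P[...,1]>.13)&(P[...,1]<.29)
    if m.sum()>50: print('rack',cv2.minAreaRect(P[m][:,:2].astype(np.float32)))
E
python3 clip.py
```

```text
clock: 7.22
tool_pos: [0.4704, 0.231, 0.2092]
eef_rot: [[-0.011, 1.0, -0.003], [1.0, 0.011, 0.009], [0.009, -0.003, -1.0]]
ft_force: [0.2, -1.3, -0.4]
opening: 0.0859
grasp_force: 0.0
pos [0.4704 0.231  0.2092] z [-0.003  0.009 -1.   ] yaxis [ 1.     0.011 -0.003] q [0.22 0.04 1.77 0.01 1.33 0.21] t 7.22 F [ 0.2 -1.3 -0.4] open 0.0859 grip 0.0
turn deg (tool) [-0.18 -0.5   0.61]
shift now axes [-0.006   0.0075 -0.0009]  after-turn axes [-0.006   0.0076 -0.0008]
scene 181
[[0.46, 0.209, 0.042], [0.486, 0.22, 0.083], [0.498, 0.242, 0.11]]
tail tops 50 ((0.4790334105491638, 0.22701917588710785), (0.0363587848842144, 0.04064406827092171), 88.39734649658203)
rack ((0.4795134663581848, 0.20932617783546448), (0.051463764160871506, 0.12380374222993851), 0.8004469275474548)
side 106
[[0.458, 0.209, 0.037], [0.478, 0.216, 0.087], [0.496, 0.245, 0.11]]
tail tops 30 ((0.477129727602005, 0.2275620996952057), (0.03978567570447922, 0.03423551842570305), 4.291034698486328)
rack ((0.4786570072174072, 0.2085157185792923), (0.12438259273767471, 0.04769613966345787), 89.68828582763672)
wrist 1740
[[0.458, 0.216, 0.039], [0.481, 0.234, 0.096], [0.497, 0.248, 0.109]]
tail tops 757 ((0.47750645875930786, 0.23161298036575317), (0.033651888370513916, 0.039321430027484894), 89.67462921142578)
rack ((0.47737520933151245, 0.21263019740581512), (0.04989378899335861, 0.11893115192651749), 0.2703009843826294)
```

View pics/w1.png

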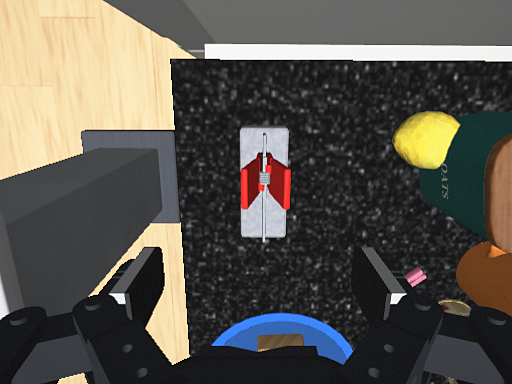

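```bash
python3 -m inch '[{"gripper":0,"translation":[-0.001,0.0076,0],"twist":[-0.2,-0.5,0.6]},{"gripper":0.1,"translation":[0,0,0.04],"twist":[0,0,0]},{"gripper":0.2,"translation":[0,0,0.04],"twist":[0,0,0]},{"gripper":0.2,"translation":[0,0,0.03],"twist":[0,0,0]},{"gripper":0.2,"translation":[0,0,0.022],"twist":[0,0,0]},{"gripper":0.2,"translation":[0,0,0],"twist":[0,0,0]},{"gripper":0.2,"translation":[0,0,0],"twist":[0,0,0]}]'
python3 plan.py 0.478 0.230 0.076 0 0
```

```text
clock: 8.25
tool_pos: [0.4806, 0.2274, 0.0794]
eef_rot: [[0.005, 1.0, 0.005], [1.0, -0.005, 0.0], [0.0, 0.005, -1.0]]
ft_force: [-0.1, 0.4, -0.8]
opening: 0.0682
grasp_force: 0.0
pos [0.4806 0.2274 0.0794] z [ 0.005  0.    -1.   ] yaxis [ 1.    -0.005  0.005] q [ 0.22  0.22  1.85 -0.    1.07  0.22] t 8.25 F [-0.1  0.4 -0.8] open 0.0682 grip 0.0
turn deg (tool) [ 0.3  -0.02 -0.29]
shift now axes [ 0.0026 -0.0026  0.0034]  after-turn axes [ 0.0026 -0.0026  0.0034]
```

```bash
python3 -m inch '[{"gripper":0.3,"translation":[0.0025,-0.0025,0.003],"twist":[0,0,0]},{"gripper":0.5,"translation":[0,0,0],"twist":[0,0,0]},{"gripper":1,"translation":[0,0,0],"twist":[0,0,0]},{"gripper":1,"translation":[0,0,0],"twist":[0,0,0]},{"gripper":1,"translation":[0,0,0],"twist":[0,0,0]},{"gripper":1,"translation":[0,0,0],"twist":[0,0,0]},{"gripper":1,"translation":[0,0,0],"twist":[0,0,0]},{"gripper":1,"translation":[0,0,0],"twist":[0,0,0]}]'
python3 plan.py 0.478 0.230 0.20 0 0
python3 - <<'E'
from h import *
a=snapshot('side');cv2.imwrite('pics/g1.png',cv2.resize(a['img'][110:230,130:290],None,fx=4,fy=4)[:,:,::-1])
E
```

```text
clock: 9.25
tool_pos: [0.4792, 0.2308, 0.0773]
eef_rot: [[0.004, 1.0, 0.009], [1.0, -0.004, 0.001], [0.001, 0.009, -1.0]]
ft_force: [2.2, 0.6, 6.8]
opening: 0.0204
grasp_force: 63.8
pos [0.4792 0.2308 0.0773] z [ 0.009  0.001 -1.   ] yaxis [ 1.    -0.004  0.009] q [ 0.22  0.22  1.85 -0.    1.06  0.23] t 9.25 F [2.2 0.6 6.8] open 0.0204 grip 63.8
turn deg (tool) [ 0.51 -0.06 -0.22]
shift now axes [-7.000e-04 -1.000e-04 -1.227e-01]  after-turn axes [-0.0008 -0.0012 -0.1227]
```

View pics/g1.png

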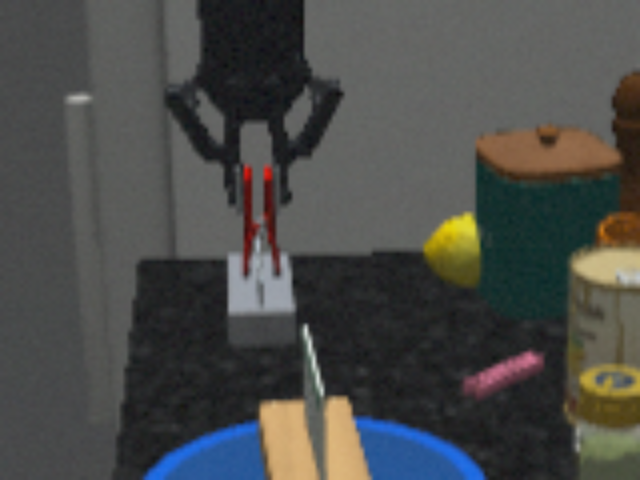

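The picture shows the tails held parallel between the fingers at crop (258,190), with the jaws open on both sides of the fin. I'll lift straight up.

```bash
python3 -m inch '[{"gripper":1,"translation":[0,0,-0.01],"twist":[0,0,0]},{"gripper":1,"translation":[0,0,-0.015],"twist":[0,0,0]},{"gripper":1,"translation":[0,0,-0.02],"twist":[0,0,0]},{"gripper":1,"translation":[0,0,-0.03],"twist":[0,0,0]},{"gripper":1,"translation":[0,0,-0.03],"twist":[0,0,0]},{"gripper":1,"translation":[0,0,-0.03],"twist":[0,0,0]},{"gripper":1,"translation":[0,0,0],"twist":[0,0,0]},{"gripper":1,"translation":[0,0,0],"twist":[0,0,0]},{"gripper":1,"translation":[0,0,0],"twist":[0,0,0]}]'
python3 plan.py 0.505 -0.07 0.25 3.2 0
cat > see.py <<'E'
# clip (red near gripper) relative to tool, and card edge, in each camera
import sys
from h import *
for c in ('scene','side'):
    st=sense();s=snapshot(c);P=cloud(s);H=cv2.cvtColor(s['img'],cv2.COLOR_RGB2HSV).astype(int)
    p=np.array(st['tool_pos'])
    m=((H[...,0]<8)|(H[...,0]>173))&(H[...,1]>120)&(H[...,2]>40)&(np.linalg.norm(P-p,axis=-1)<.09)
    Q=P[m];print(c,'clip',len(Q),'tool',p.round(4))
    if len(Q)>5:
        print(' pct rel tool',(np.percentile(Q,[1,50,99],axis=0)-p).round(4).tolist())
        lo=Q[:,2].min(); L=Q[Q[:,2]<lo+.015]; print(' low part world',np.percentile(L,[2,50,98],axis=0).round(4).tolist())
    m=(P[...,2]>.05)&(P[...,2]<.097)&(P[...,0]>.48)&(P[...,0]<.53)&(P[...,1]>-.14)&(P[...,1]<0)&(H[...,1]<110)
    Q=P[m]; k=np.polyfit(Q[:,1],Q[:,0],1)
    print(' card',len(Q),np.percentile(Q,[1,50,99],axis=0).round(4).tolist(),'slope',k.round(4),'x at y=-.07',np.polyval(k,-.07).round(4))
    if len(sys.argv)>1: save(s,sys.argv[1]+c)
E
python3 see.py
```

```text
clock: 10.42
tool_pos: [0.4753, 0.2301, 0.2086]
eef_rot: [[0.004, 1.0, 0.0], [1.0, -0.004, -0.001], [-0.001, 0.0, -1.0]]
ft_force: [-0.4, -0.1, 0.0]
opening: 0.0202
grasp_force: 62.9
pos [0.4753 0.2301 0.2086] z [ 0.    -0.001 -1.   ] yaxis [ 1.    -0.004  0.   ] q [ 0.22  0.06  1.75 -0.    1.33  0.23] t 10.43 F [-0.4 -0.1  0. ] open 0.0202 grip 62.9
turn deg (tool) [ 0.01  0.04 -3.42]
shift now axes [-0.3     0.0308 -0.0412]  after-turn axes [-0.3013  0.0129 -0.0414]
scene clip 220 tool [0.4753 0.2301 0.2086]
 pct rel tool [[-0.0113, -0.0218, -0.0412], [0.0065, -0.0113, 0.0003], [0.0124, 0.0142, 0.0334]]
 low part world [[0.4636, 0.2124, 0.1655], [0.466, 0.2244, 0.1736], [0.4866, 0.2403, 0.1793]]
 card 418 [[0.502, -0.1231, 0.0507], [0.5057, -0.0785, 0.0733], [0.5107, -0.0238, 0.093]] slope [-0.0582  0.5013] x at y=-.07 0.5053
side clip 100 tool [0.4754 0.2301 0.2087]
 pct rel tool [[-0.0122, -0.0218, -0.038], [0.0039, -0.0171, 0.0037], [0.0112, 0.0084, 0.0347]]
 low part world [[0.4631, 0.2106, 0.1698], [0.475, 0.2133, 0.1791], [0.4868, 0.2261, 0.1831]]
 card 97 [[0.5019, -0.1239, 0.0509], [0.5051, -0.0884, 0.0769], [0.5099, -0.0324, 0.0926]] slope [-0.0668  0.4997] x at y=-.07 0.5044
```

```bash
python3 -m inch '[{"gripper":1,"translation":[0,0,-0.01],"twist":[0,0,-3.6]},{"gripper":1,"translation":[-0.038,0.0015,0],"twist":[0,0,0]},{"gripper":1,"translation":[-0.038,0.0015,0],"twist":[0,0,0]},{"gripper":1,"translation":[-0.038,0.0015,0],"twist":[0,0,0]},{"gripper":1,"translation":[-0.038,0.0015,0],"twist":[0,0,0]},{"gripper":1,"translation":[-0.038,0.0015,0],"twist":[0,0,0]},{"gripper":1,"translation":[-0.038,0.0015,0],"twist":[0,0,0]},{"gripper":1,"translation":[-0.038,0.0015,0],"twist":[0,0,0]},{"gripper":1,"translation":[-0.038,0.0015,0],"twist":[0,0,0]},{"gripper":1,"translation":[0,0,0],"twist":[0,0,0]}]'
python3 plan.py 0.5055 -0.0725 0.167 3.4 0
```

```text
clock: 11.78
tool_pos: [0.506, -0.0744, 0.2196]
eef_rot: [[-0.056, 0.998, 0.002], [0.998, 0.056, 0.0], [-0.0, 0.002, -1.0]]
ft_force: [0.2, 0.1, -0.3]
opening: 0.0206
grasp_force: 62.9
pos [ 0.506  -0.0744  0.2196] z [ 0.002  0.    -1.   ] yaxis [0.998 0.056 0.002] q [-0.38  0.    1.79  0.    1.35 -0.44] t 11.78 F [ 0.2  0.1 -0.3] open 0.0206 grip 62.9
turn deg (tool) [ 0.13  0.01 -0.22]
shift now axes [ 0.002  -0.0005  0.0526]  after-turn axes [ 0.002  -0.0004  0.0526]
```

```bash
python3 -m inch '[{"gripper":1,"translation":[0.002,0,0.02],"twist":[0,0,0]},{"gripper":1,"translation":[0,0,0.02],"twist":[0,0,0]},{"gripper":1,"translation":[0,0,0.012],"twist":[0,0,0]},{"gripper":1,"translation":[0,0,0],"twist":[0,0,0]},{"gripper":1,"translation":[0,0,0],"twist":[0,0,0]}]'
python3 see.py k; python3 -c "
import cv2;a=cv2.imread('pics/kside.png')[150:290,150:300];b=cv2.imread('pics/kscene.png')[150:290,170:320]
import numpy as np;cv2.imwrite('pics/k.png',cv2.resize(np.hstack([a,b]),None,fx=2.6,fy=2.6,interpolation=2))"
```

```text
clock: 12.4
tool_pos: [0.5067, -0.0704, 0.169]
eef_rot: [[-0.059, 0.998, 0.004], [0.998, 0.059, -0.0], [-0.001, 0.004, -1.0]]
ft_force: [0.0, -0.5, 0.1]
opening: 0.0204
grasp_force: 62.9
scene clip 451 tool [ 0.5067 -0.0704  0.169 ]
 pct rel tool [[-0.0136, -0.0197, -0.0436], [0.0047, -0.0104, -0.0073], [0.0134, 0.0142, 0.0336]]
 low part world [[0.493, -0.0889, 0.1245], [0.4959, -0.0746, 0.1313], [0.521, -0.0551, 0.1374]]
 card 418 [[0.5018, -0.1228, 0.0505], [0.5055, -0.0788, 0.073], [0.5109, -0.0246, 0.0925]] slope [-0.06   0.501] x at y=-.07 0.5052
side clip 206 tool [ 0.5069 -0.0705  0.1692]
 pct rel tool [[-0.0139, -0.0204, -0.0414], [0.0035, -0.0149, 0.0006], [0.0133, 0.0151, 0.0356]]
 low part world [[0.4928, -0.0902, 0.1264], [0.4967, -0.085, 0.1341], [0.5202, -0.0602, 0.1404]]
 card 99 [[0.502, -0.1248, 0.0511], [0.5051, -0.0884, 0.0768], [0.51, -0.0331, 0.0932]] slope [-0.0667  0.4998] x at y=-.07 0.5044
```

View pics/k.png

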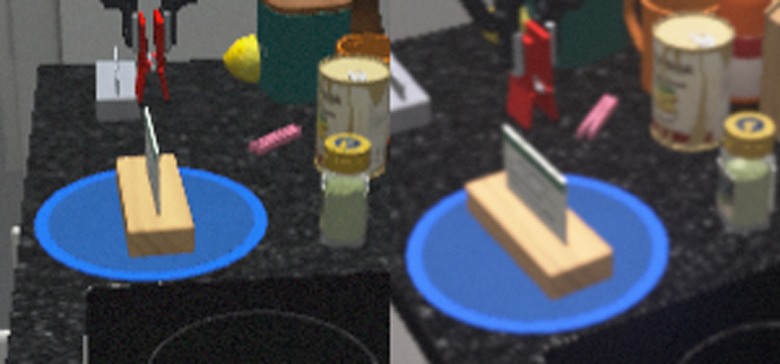

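The picture shows the open clip right above the card (left crop: jaws at (152,90), card edge at (150,115)), with the stand wholly on the mat. I'll shift 1.5 mm and go down.

```bash
python3 -m inch '[{"gripper":1,"translation":[-0.001,-0.0015,0.007],"twist":[0,0,0]},{"gripper":1,"translation":[0,0,0.007],"twist":[0,0,0]},{"gripper":1,"translation":[0,0,0.007],"twist":[0,0,0]},{"gripper":1,"translation":[0,0,0.007],"twist":[0,0,0]},{"gripper":1,"translation":[0,0,0.007],"twist":[0,0,0]},{"gripper":1,"translation":[0,0,0.007],"twist":[0,0,0]},{"gripper":1,"translation":[0,0,0],"twist":[0,0,0]},{"gripper":1,"translation":[0,0,0],"twist":[0,0,0]},{"gripper":1,"translation":[0,0,0],"twist":[0,0,0]},{"gripper":1,"translation":[0,0,0],"twist":[0,0,0]}]'
python3 see.py f; python3 -c "
import cv2;a=cv2.imread('pics/fside.png')[170:270,175:295];b=cv2.imread('pics/fscene.png')[170:270,180:300]
import numpy as np;cv2.imwrite('pics/f.png',cv2.resize(np.hstack([a,b]),None,fx=3.3,fy=3.3,interpolation=2))"
```

```text
clock: 13.75
tool_pos: [0.5051, -0.0716, 0.1265]
eef_rot: [[-0.059, 0.998, 0.004], [0.998, 0.059, -0.0], [-0.0, 0.004, -1.0]]
ft_force: [0.2, 0.2, 0.2]
opening: 0.0202
grasp_force: 62.9
scene clip 399 tool [ 0.5051 -0.0716  0.1265]
 pct rel tool [[-0.0133, -0.0194, -0.0412], [0.0051, -0.0103, -0.003], [0.0129, 0.0132, 0.0329]]
 low part world [[0.4916, -0.091, 0.0844], [0.4948, -0.0775, 0.0927], [0.5182, -0.0589, 0.099]]
 card 344 [[0.4917, -0.1235, 0.0504], [0.5063, -0.0894, 0.074], [0.5176, -0.0243, 0.0929]] slope [-0.062   0.5007] x at y=-.07 0.5051
side clip 212 tool [ 0.5051 -0.0716  0.1264]
 pct rel tool [[-0.0137, -0.0205, -0.0419], [-0.0037, -0.0154, 0.0023], [0.0122, 0.0098, 0.0333]]
 low part world [[0.4912, -0.0913, 0.0836], [0.4937, -0.0876, 0.0907], [0.5193, -0.0637, 0.0974]]
 card 108 [[0.4955, -0.1241, 0.0508], [0.506, -0.088, 0.0788], [0.5191, -0.0354, 0.093]] slope [-0.0589  0.501 ] x at y=-.07 0.5051
```

View pics/f.png

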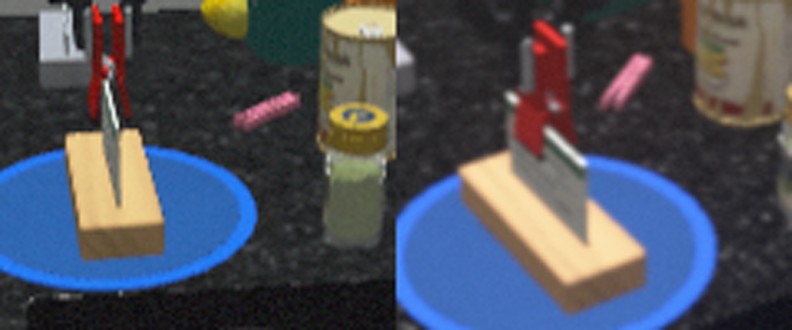

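The jaws sit one on each side of the card (right crop at (530,130) and (570,130)). I'll go 3 mm lower for margin, settle and hand in.

```bash
python3 -m inch '[{"gripper":1,"translation":[0,0,0.003],"twist":[0,0,0]},{"gripper":1,"translation":[0,0,0],"twist":[0,0,0]},{"gripper":1,"translation":[0,0,0],"twist":[0,0,0]},{"gripper":1,"translation":[0,0,0],"twist":[0,0,0]},{"gripper":1,"translation":[0,0,0],"twist":[0,0,0]},{"gripper":1,"translation":[0,0,0],"twist":[0,0,0]}]' && python3 -c "
from workcell import *
print(finish_job())"
```

```text
clock: 14.6
tool_pos: [0.505, -0.0715, 0.1232]
eef_rot: [[-0.059, 0.998, 0.003], [0.998, 0.059, -0.0], [-0.0, 0.003, -1.0]]
ft_force: [0.0, -0.4, -0.4]
opening: 0.0204
grasp_force: 62.9
the job is handed in; nothing more can be done
None
```

I handed the job in at 14.6 s, with the stand on the mat and the clip held open astride the middle of the card's top edge, jaw tips about 1 cm down; the hand-in gave no verdict.

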